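Slide the lamp onto the photocell and hold the cuvette in its light path

ROBOT

A 6-joint arm with a two-finger parallel gripper is mounted at the origin on the work surface. World frame = base frame: x ahead of the robot, y to its left, z up, the work surface at z = 0. Lengths are in m, angles in degrees, forces in N, time in s.
With the tool pointing down it reaches from about 0.35 to 0.8 m from the base axis. Payload 7.3 kg.
Tool frame: the origin (TCP) lies on the centre line of the jaws, within the pads' length; the fingertips stand 22 mm ahead of it and the grasp point (between the pads) lies 3 mm ahead of it; z points along the fingers, y is the direction in which the jaws open and shut (so a half turn about z gives the same grasp; the last joint's range is limited). The gripper opens to 85 mm and grips with 20 to 120 N. Pads are 22 mm wide; open, the fingers measure 114 mm over their backs; the gripper's body (76 mm by 85 mm) begins 54 mm behind the grasp point. The pads swing forward as they close: fully open they stand 13 mm farther back than shut.
Start: joints at [65.145, 19.595, 87.324, -0, 73.075, -8.365], TCP at [0.149, 0.503, 0.253] pointing down, gripper open.
Joint ranges: [-145.02, 145.02], [-44.19, 115.74], [2.07, 154.8], [-57.11, 237.11], [16.16, 152.29], [-177.93, 177.93]. Speed limits (degrees/s): [147.25, 147.25, 180, 180, 180, 180].

INTERFACE

Orientations are given as [roll, pitch, yaw] about the fixed x, y, z axes, in that order (R = Rz(yaw) Ry(pitch) Rx(roll)).
In Python, from plant import telemetry, capture, bot gives the robot as it stands. The module is installed in compiled form; this text tells all that it offers.
- The arm moves only by the tool send_rows, never from a script. Its argument "increments" is a list of rows, each a list of 5 numbers: the shift along the tool's x, y, z in cm, then the turn about the tool's z in rad, then the opening, from 0 (shut) to 1 (fully open). A call has 1 to 12 rows; each row is the pose to reach, as a shift and turn from the pose measured when the call began, along the tool's axes at that moment; what a row does not reach only later rows make up. A row lasts 1/10 s, in which the tool goes at most 50 mm and 8.59 degrees, less where a joint would pass 70% of its speed; a pose out of reach is approached as far as the arm can. A call with a gripper value outside its range is refused whole. The fingers move at their own pace and stop on an object; the grip force is fixed at half the most. Time passes only in rows, so rows that repeat a pose let the fingers close. It gives the time, the measured TCP pose, the force and the opening at its end, in the units of the state.
- telemetry.get_state(): the state, without advancing time (a new reading comes with each control period).
- capture(name): name is "side" or "top" or "wrist"; returns a dict with "img" (400x640x3 uint8, red, green, blue), "range_z" (400x640 float32, m along the optical axis (not along the pixel's ray), 0 where there is no reading), "fx", "fy", "cx", "cy" (pixels), "xyz" and "attitude" of the camera in the world; the wrist camera has in their place "tool_from_camera" (4x4, takes a point from camera to tool coordinates, whose origin is the TCP and whose axes are the flange's). Camera axes: x right, y down, z forward; pixel columns grow to the right and rows downward; lengths in m; the calibration is good to about 2 mm. The wrist camera is an equidistant fisheye: a pixel r from the principal point sees the ray r / f radians off the axis. A picture is of the moment at which its call begins: read the wrist's pose just before it.
- bot.hand_in(): hands the job in, once; it reports no verdict.
The state is a dict: "clock": time; "joint_pos": joint angles; "dq": joint speeds; "joint_torque": joint torques, N m; "eef_pos": TCP position; "tool_rot": TCP orientation; "wrist_force": force on the tool from outside, world axes, zero at the start; "wrist_torque": the same for the moment, N m; "finger_gap": finger opening in m.
Only numpy, scipy, OpenCV 4.12 (cv2) and the standard library are available. Lean on these libraries where they do the work, as an engineer would, in place of code of your own. Each camera call takes 0.05 s, during which the arm holds its last target. There are 200 camera calls.

TASK

Slide the finned lamp sideways along the base plate, without lifting it, from the mark in front of the light trap to the mark in front of the photocell head, so that it stands square on that mark and shines straight at the photocell, and let go of it. Then take the stoppered cuvette out of the rack, touching it only on its two frosted faces, and finish while holding it still in the air in the light path, midway between lamp and photocell, upright and centred on the beam with its clear windows facing the two. Leave the other cuvettes and everything else on the bench alone.

Things in the scene. Friction and masses are not known exactly. Their poses are not given: they have to be found in the camera images.
- base_plate: fixed bare aluminium optical plate, 300 (x) x 280 (y) x 12 mm, on the bench. Origin: centre of its underside; z up. Two lamp places, centred at x = -90, y = +60 and -60 mm, are marked on top by dark engraved corner marks (74 x 64 mm). The photocell head faces one, the light trap the other (which is which varies), both at x = +100 mm. A 40 mm high, 20 mm wide post stands at x = 122, y = 0.
- photo_head: photocell head, fixed on the plate: a lying aluminium tube 45 mm across, 50 mm long on a thin post, with a narrower snout 26 mm across towards the lamp places, up to 78 mm high. Origin: centre of its foot's underside, on the plate's top; axes parallel to the plate's. It looks along its own -x; snout front at x = -40 mm, optical axis 55 mm above the plate's top.
- lamp_mark (a point): centre of the marked lamp place in front of the photocell head, on the plate's top, 190 mm from the head's origin along its -x; axes as the photocell head's. The lamp's origin belongs here, its x along this x.
- path_mid (a point): middle of the light path: on the optical axis, 55 mm above the plate's top, 95 mm from the photocell head's origin along its -x (55 mm from the snout and, with the lamp on its mark, 55 mm from the lamp's lens); axes as the photocell head's, x along the beam. Nothing stands within 50 mm of it along the beam and 40 mm to either side.
- light_trap: light trap, fixed on the plate beside the photocell head: a dark ribbed square block 60 x 50 mm, 70 mm high, with a wide round black mouth towards the lamp places. Origin: centre of its foot's underside, on the plate's top; axes parallel to the plate's.
- lamp: loose cordless LED lamp, about 0.55 kg (varies): steel foot 70 (x) x 60 (y) x 10 mm, a column and a grey box head 54 (x) x 38 (y) mm, 35 to 75 mm above the foot's underside, its flat sides 38 mm apart across y the place to take it from above; switch 2 mm high on top, fins behind to x = -46, lens in front at x = +40, shining along +x at 55 mm height. Origin: centre of the foot's underside.
- rack: fixed grey plastic block 152 (x) x 46 (y) x 18 mm lying on the bench, with three wells in a row along its x at x = -48, 0 and +48 mm, each 24.5 (x) x 14.5 (y) mm and 12 mm deep. Origin: centre of its underside. Each well holds one cuvette, standing with its long side along the rack's x (which is where varies).
- cuvette: the stoppered cuvette (30 g), the only one with a closed top and a white round stopper. Outside 22.5 (x) x 12.5 (y) x 45 mm high. The two long faces (+y and -y, 12.5 mm apart) are frosted, for gripping; the two narrow faces (+x and -x, 22.5 mm apart) are the clear windows. Origin: centre of its underside, 6 mm above the bench in the rack; z up. Its upper 33 mm stand above the rack.
- cuvette_mid (a point): centre of the stoppered cuvette, 22.5 mm above its underside; axes as the cuvette's.
- cuvette_windows: the two clear windows of that cuvette, part of it (same origin and axes as the cuvette): not to be touched.
- cuvette_stopper: the stopper of that cuvette, part of it (same origin and axes as the cuvette): white, 9 mm in diameter, from 45 to 53 mm above the cuvette's underside: not to be touched.
- open_a: an open cuvette without stopper, otherwise of the same size and build, in the same rack: leave alone. Origin: centre of its underside.
- open_b: another open cuvette without stopper, in the same rack: leave alone. Origin: centre of its underside.
- lens_cap: black lens cap, 33 mm in diameter and 9 mm high, lying on the plate between the two beams: leave alone.
- multimeter: black analogue multimeter 150 x 100 mm, leaning, up to 90 mm high, at the right: leave alone.
- solder_reel: solder reel standing on end, 58 mm in diameter, 50 mm high, at the far left: leave alone.
- tweezers: steel tweezers 125 mm long lying at the near left: leave alone.
- circuit_board: green circuit board 80 x 55 mm, 19 mm high, lying at the near right: leave alone.
- iron_stand: fixed soldering iron stand with foot 150 x 75 mm, its iron rising to about 190 mm, at the far left.
Mind the look-alikes: they are no part of the job. Leave any blue or orange look-alike of the cuvette alone.

How it is judged (in metres and radians):
On the way, in this order (a step that is already met when the one before it is completed fails the run):
1. the lamp stands square on the mark in front of the photocell head, let go (y of lamp in the frame of lamp_mark between -0.006 and 0.006 m and x of lamp in the frame of lamp_mark between -0.01 and 0.01 m and angle between the x axis of lamp and the x axis of photo_head, either way round below 0.1 rad and angle between lamp's own z axis and vertical below 0.05 rad and contact force between each of the arm, the fingers and lamp below 0.1 N and linear speed of lamp below 0.01 m/s), for 0.2 s.
2. the stoppered cuvette is out of the rack, held by the fingers (contact force between the fingers and cuvette above 1 N and height (world z) of cuvette above 0.03 m), for 0.1 s.
At the end, for the whole second after the job is handed in: Lamp released on the photocell's mark: within 6 mm sideways, 10 mm along the beam, 0.10 rad of square. Fingers hold the cuvette still, touching nothing else: centre within 4 mm sideways, 10 mm in height, 20 mm along the beam of the path's middle, upright and square within 0.12 rad (all of step 1 and contact force between the fingers and cuvette above 1 N and y of cuvette_mid in the frame of path_mid between -0.004 and 0.004 m and x of cuvette_mid in the frame of path_mid between -0.02 and 0.02 m and z of cuvette_mid in the frame of path_mid between -0.01 and 0.01 m and angle between the x axis of cuvette and the x axis of photo_head, either way round below 0.12 rad and angle between cuvette's own z axis and vertical below 0.12 rad and linear speed of cuvette below 0.02 m/s and contact force between cuvette and lamp below 0.1 N and contact force between cuvette and photo_head below 0.1 N and contact force between cuvette and base_plate below 0.1 N); the arm keeps its last pose, push and grip.
It fails at once if the lamp is lifted off the plate (5 mm) or tipped (height (world z) of lamp above 0.017 m or angle between lamp's own z axis and vertical above 0.2 rad).
It fails at once if the fingers touch the cuvette's clear windows or its stopper (contact force between the fingers and cuvette_windows above 0.3 N or contact force between the fingers and cuvette_stopper above 0.3 N).
It fails at once if another cuvette is pulled out or moved (15 mm) (distance of any of open_a, open_b from where it was at the start of the episode above 0.015 m).
It fails at once if another thing on the bench is shoved away (30 mm) (distance of any of multimeter, solder_reel, tweezers, circuit_board, lens_cap from where it was at the start of the episode above 0.03 m).
It also fails if it takes over 59 s, if anything falls off the work surface, if the arm or the gripper's body presses on something with over 40 N, if the wrist force passes 120 N, or if a joint passes its speed limit or range.

## Working session

There is one attempt and no reset: what is moved stays moved. The work goes in short steps, Python scripts to look and compute and a tool call to move; the robot and the scene stay as the last step left them, time stands still between calls to the robot, and variables do not carry over. Pictures are saved under pics/ and viewed, about 8 in all and at most 12, crops included, and the job is handed in when it is done.

Besides the shell and the picture viewer there is one more tool, called after "Emit:" by a JSON object that holds its "op" and its "data". send_rows: Moves the arm, as the interface text tells. Its arguments: {"type":"object","properties":{"increments":{"type":"array","items":{"type":"array","items":{"type":"number"}}}},"required":["increments"]}

```bash
mkdir -p pics; cat > h.py <<'E'
import numpy as np, cv2
from scipy.spatial.transform import Rotation as R
from plant import telemetry, capture, bot
def rot(a): return R.from_euler('xyz',a,degrees=True).as_matrix()
def cloud(c, st=None):
    z=c["range_z"]; v,u=np.mgrid[0:z.shape[0],0:z.shape[1]].astype(float)
    x=(u-c["cx"])/c["fx"]; y=(v-c["cy"])/c["fy"]
    P=np.stack([x*z,y*z,z],-1)
    W=P@rot(c["attitude"]).T+np.array(c["xyz"])
    W[z==0]=np.nan
    return W
def save(c,n): cv2.imwrite(f"pics/{n}.png",c["img"][...,::-1])
E
python3 - <<'E'
from h import *
s=telemetry.get_state(); print(s)
for n in("top","side"):
    c=capture(n); save(c,n+"0"); np.save(n+"0.npy",cloud(c)); print(n,c["xyz"],c["attitude"],c["fx"],c["fy"],c["cx"],c["cy"])
E
```

```text
{'clock': 0.0, 'joint_pos': array([ 6.51445946e+01,  1.96378371e+01,  8.73782854e+01, -1.52170227e-03,
        7.30758095e+01, -8.36251756e+00]), 'dq': array([-0.03544728,  0.06862932, -0.03069121,  0.01546317,  0.02381471,
       -0.03939573]), 'joint_torque': array([-1.49552590e-03, -4.33693528e+01, -2.46004128e+01, -2.57548327e-04,
        8.37134983e-03, -7.59033156e-06]), 'eef_pos': array([0.14884601, 0.50306035, 0.25260683]), 'tool_rot': array([-1.79908834e+02, -1.19305859e-02,  1.63507547e+02]), 'wrist_force': array([-0.71847418, -0.26535572, -0.12739231]), 'wrist_torque': array([-0.01925702,  0.01566679,  0.02051209]), 'finger_gap': 0.08553688722839635}
top [0.41953074 0.0121714  1.26679661] [-174.74559609    0.21938253  -90.29449561] 460.2979529569137 460.2979529569137 320.95696639929076 195.69663396019538
side [0.4371282  1.06547277 0.744186  ] [-122.12196828   -1.33363604 -175.2154349 ] 476.66398519071106 476.66398519071106 328.1037746219971 194.72359644842462
```

View pics/top0.png

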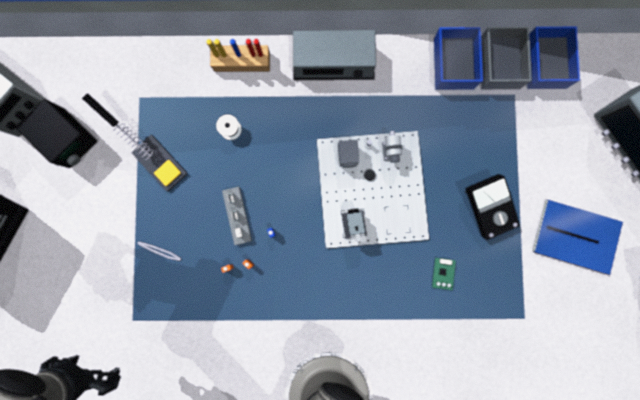

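View pics/side0.png

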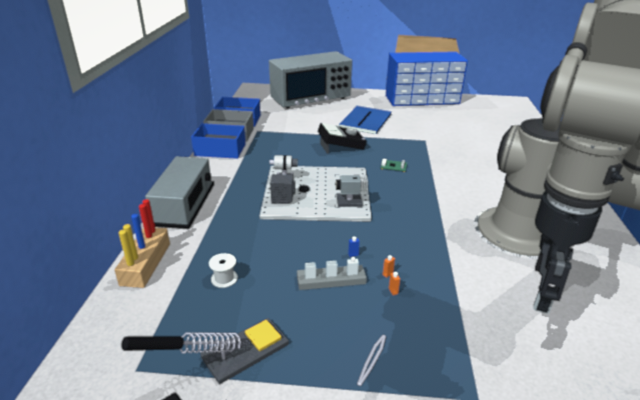

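The top view shows the lamp at (354,222) in front of the dark light trap (347,152). The photocell head is at (393,148), with its empty mark near (398,218). The rack is at (236,215), with cuvettes at about (233,198), (237,213) and (239,233). The look-alikes are blue at (271,232) and orange at (227,268) and (248,264). Next I'll fit the plate and rack poses and crop the rack.

```bash
python3 - <<'E'
from h import *
c=cv2.imread("pics/top0.png"); W=np.load("top0.npy")
s=cv2.imread("pics/side0.png")
a=cv2.resize(c[180:250,215:285],(400,400),interpolation=cv2.INTER_CUBIC)
b=cv2.resize(s[225:305,290:410],(400,400),interpolation=cv2.INTER_CUBIC)
cv2.imwrite("pics/crop0.png",np.hstack([a,b]))
def px(p,n="top"): return 0
def rect(m,name):
    P=W[m][:,:2].astype(np.float32)*1000; r=cv2.minAreaRect(P); print(name,len(P),r, cv2.boxPoints(r).round(0).tolist())
def reg(u0,u1,v0,v1):
    m=np.zeros(W.shape[:2],bool); m[v0:v1,u0:u1]=1; return m
z=W[...,2]; 
print("bench z",np.nanmedian(z[300:315,300:400]),"plate z",np.nanmedian(z[190:200,390:415]))
m=reg(310,435,125,255)&(c.min(2)>140)&(z<.03); rect(m,"plate")
m=reg(335,375,200,245)&(z>.06)&(z<.1); rect(m,"lamphead"); 
print(np.nanmax(z[200:245,335:375]))
m=reg(335,375,200,245)&(z>.018)&(z<.1); rect(m,"lamp+foot")
m=reg(335,365,135,170)&(z>.06)&(z<.1); rect(m,"trap"); print(np.nanpercentile(z[140:165,340:358],50))
m=reg(378,408,130,170)&(z>.05); rect(m,"head")
m=reg(215,260,180,250)&(z>.010); rect(m,"rack+");
for (u0,u1,v0,v1) in((225,245,188,206),(228,246,206,222),(228,250,224,245)):
    m=reg(u0,u1,v0,v1)&(z>.033); rect(m,"cuv")if m.sum()>3 else print('none'); print(np.nanmax(z[v0:v1,u0:u1]))
E
```

```text
bench z 0.00040386548833670766 plate z 0.012368157943230207
plate 9295 ((556.070556640625, -124.92124938964844), (305.8704833984375, 284.9322509765625), 4.448340892791748) [[393.0, 5.0], [415.0, -279.0], [720.0, -255.0], [697.0, 29.0]]
lamphead 455 ((454.44873046875, -70.89138793945312), (86.2180404663086, 38.295162200927734), 8.158184051513672) [[409.0, -58.0], [414.0, -96.0], [500.0, -84.0], [494.0, -46.0]]
0.09359967678641468
lamp+foot 663 ((461.5748596191406, -65.82482147216797), (116.877685546875, 73.60030364990234), 16.704797744750977) [[395.0, -47.0], [416.0, -118.0], [528.0, -84.0], [507.0, -14.0]]
trap 516 ((642.28955078125, -55.418128967285156), (66.94602966308594, 53.068397521972656), 4.438687801361084) [[607.0, -32.0], [611.0, -84.0], [678.0, -79.0], [674.0, -26.0]]
0.0816402293325611
head 411 ((659.4214477539062, -173.47108459472656), (81.82463073730469, 42.007423400878906), 2.35679292678833) [[618.0, -154.0], [619.0, -196.0], [701.0, -193.0], [699.0, -151.0]]
rack+ 949 ((483.01483154296875, 248.40570068359375), (152.2809600830078, 47.33713912963867), 13.984984397888184) [[403.0, 253.0], [415.0, 207.0], [563.0, 244.0], [551.0, 290.0]]
cuv 38 ((529.2398681640625, 259.09124755859375), (22.207223892211914, 12.876737594604492), 12.001235961914062) [[517.0, 263.0], [520.0, 250.0], [541.0, 255.0], [539.0, 268.0]]
0.055724645098176095
cuv 39 ((482.7271728515625, 247.91897583007812), (22.435083389282227, 12.613576889038086), 12.477316856384277) [[470.0, 252.0], [473.0, 239.0], [495.0, 244.0], [492.0, 257.0]]
0.054357464735950156
cuv 51 ((436.1822204589844, 236.66671752929688), (21.973012924194336, 13.317841529846191), 8.17790412902832) [[424.0, 242.0], [426.0, 229.0], [448.0, 232.0], [446.0, 245.0]]
0.06163741502484599
```

View pics/crop0.png

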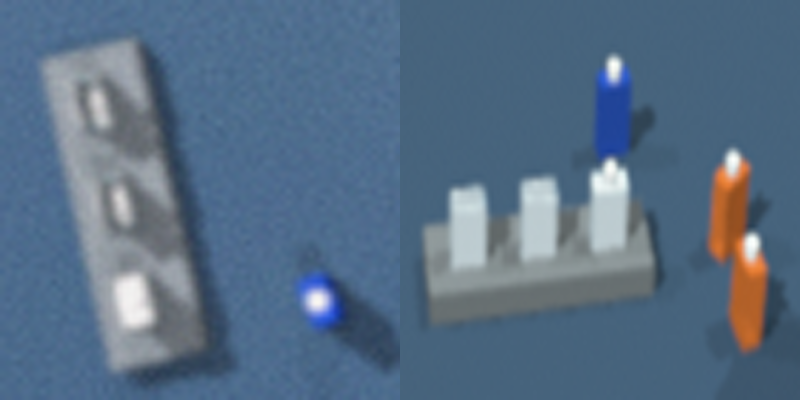

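```bash
cat >> h.py <<'E'
def go(x,y,z,yaw):
    s=telemetry.get_state(); T=rot(s["tool_rot"]); d=T.T@(np.array([x,y,z])-s["eef_pos"])*100
    dy=(yaw-s["tool_rot"][2]+180)%360-180
    print("pos",s["eef_pos"].round(4),"rot",s["tool_rot"].round(2),"t",round(s["clock"],2),"F",s["wrist_force"].round(1),"gap",round(s["finger_gap"],4),"q6",s["joint_pos"][5].round(1))
    print("ROW",d.round(2).tolist(),round(-np.radians(dy),3))
def wcloud(c,s):
    z=c["range_z"]; v,u=np.mgrid[0:z.shape[0],0:z.shape[1]].astype(float)
    x=(u-c["cx"])/c["fx"]; y=(v-c["cy"])/c["fy"]; th=np.hypot(x,y)
    k=np.tan(np.minimum(th,1.5))/np.maximum(th,1e-9)
    P=np.stack([x*k*z,y*k*z,z],-1); M=np.array(c["tool_from_camera"])
    P=P@M[:3,:3].T+M[:3,3]; P=P@rot(s["tool_rot"]).T+s["eef_pos"]; P[z==0]=np.nan
    return P
E
python3 - <<'E'
from h import *
go(.40,.21,.27,193.5)
print(np.array(capture("wrist")["tool_from_camera"]).round(3))
E
```

```text
pos [0.1489 0.5031 0.2527] rot [-1.7992e+02 -1.0000e-02  1.6351e+02] t 0.1 F [ 0.  -0.5  0.7] gap 0.0852 q6 -8.4
ROW [-32.4, -20.98, -1.71] -0.523
[[ 0.001 -0.965 -0.263  0.067]
 [ 1.     0.001  0.001 -0.   ]
 [-0.001 -0.263  0.965 -0.119]
 [ 0.     0.     0.     1.   ]]
```

Emit:
{"op": "send_rows", "data": {"increments": [[-32.4,-21,-1.7,-0.52,1],[-32.4,-21,-1.7,-0.52,1],[-32.4,-21,-1.7,-0.52,1],[-32.4,-21,-1.7,-0.52,1],[-32.4,-21,-1.7,-0.52,1],[-32.4,-21,-1.7,-0.52,1],[-32.4,-21,-1.7,-0.52,1],[-32.4,-21,-1.7,-0.52,1],[-32.4,-21,-1.7,-0.52,1],[-32.4,-21,-1.7,-0.52,1],[-32.4,-21,-1.7,-0.52,1],[-32.4,-21,-1.7,-0.52,1]]}}

```text
clock: 1.35
eef_pos: [0.399, 0.211, 0.2699]
tool_rot: [-180.0, -0.1, -166.6]
wrist_force: [-0.5, -0.1, 0.0]
finger_gap: 0.0852
```

```bash
python3 - <<'E'
from h import *
s=telemetry.get_state(); c=capture("wrist"); save(c,"rackw"); np.save("rackw.npy",wcloud(c,s))
go(.462,-.072,.27,184.4)
E
```

```text
pos [0.399  0.211  0.2699] rot [-1.7996e+02 -6.0000e-02 -1.6656e+02] t 1.4 F [-0.  -0.2 -0.4] gap 0.0856 q6 -85.3
ROW [0.45, -28.99, 0.01] 0.158
```

Emit:
{"op": "send_rows", "data": {"increments": [[0.5,-29,-1,0.158,1],[0.5,-29,-1,0.158,1],[0.5,-29,-1,0.158,1],[0.5,-29,-1,0.158,1],[0.5,-29,-1,0.158,1],[0.5,-29,-1,0.158,1],[0.5,-29,-1,0.158,1],[0.5,-29,-1,0.158,1],[0.5,-29,-1,0.158,1]]}}

```text
clock: 2.3
eef_pos: [0.4613, -0.0706, 0.2801]
tool_rot: [-180.0, -0.1, -175.5]
wrist_force: [0.0, -0.3, -0.0]
finger_gap: 0.0854
```

```bash
python3 - <<'E'
from h import *
s=telemetry.get_state(); c=capture("wrist"); save(c,"lampw"); W=wcloud(c,s); np.save("lampw.npy",W); go(.462,-.072,.1,184.4)
z=W[...,2]; print(c["fx"],c["cx"],c["cy"])
for lo,hi in((.08,.1),(.04,.2),(.018,.03)):
    m=(z>lo)&(z<hi)&(np.hypot(W[...,0]-.46,W[...,1]+.07)<.07)
    if m.sum()>5: print(lo,m.sum(),cv2.minAreaRect(W[m][:,:2].astype(np.float32)*1000), np.median(z[m]))
E
```

```text
pos [ 0.4613 -0.0705  0.2801] rot [-1.7998e+02 -6.0000e-02 -1.7547e+02] t 2.35 F [-0.8 -0.2  0.4] gap 0.0855 q6 -112.6
ROW [-0.08, -0.15, 18.01] 0.002
309.70691628693146 317.1820865221185 207.5126157918752
0.08 2333 ((452.95355224609375, -71.6561508178711), (84.68415069580078, 38.356266021728516), 7.751757621765137) 0.08529315838646181
0.04 2782 ((452.7869567871094, -71.67882537841797), (86.24726867675781, 38.356266021728516), 7.751757621765137) 0.08506043930403212
0.018 664 ((455.80120849609375, -71.29373168945312), (70.10274505615234, 60.54279327392578), 7.801446437835693) 0.020530362425580456
```

View pics/lampw.png

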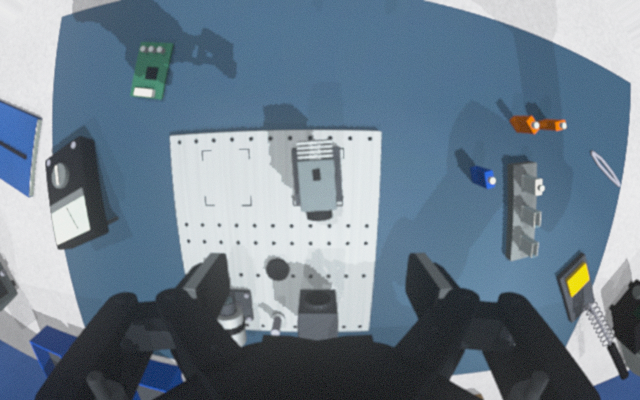

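The wrist view shows the lamp at (317,175), turned slightly. The empty engraved corners are at about (203,150), (250,150), (206,206) and (251,205). The foot fit (70.1 x 60.5 mm) matches the given size. Next I'll fit the mark corners.

```bash
python3 - <<'E'
from h import *
c=cv2.imread("pics/lampw.png"); W=np.load("lampw.npy"); g=cv2.cvtColor(c,cv2.COLOR_BGR2GRAY).astype(int)
m=np.zeros(g.shape,bool); m[143:213,197:257]=1
bg=cv2.medianBlur(g.astype(np.uint8),21).astype(int)
d=m&(bg-g>30); P=W[d][:,:2].astype(np.float32)*1000; print(len(P))
r=cv2.minAreaRect(P); print("mark",r); 
import itertools
# plate outline
z=W[...,2]; p=np.zeros(g.shape,bool); p[125:335,165:385]=1
p&=(c.min(2)>130)&(z>.006)&(z<.018)
print("plate",cv2.minAreaRect(W[p][:,:2].astype(np.float32)*1000))
print("z plate",np.median(z[p]))
# head/trap from top camera full res
for n,u,v in(("corners",203,150),):
    pass
Wr=np.load("rackw.npy"); zr=Wr[...,2]
for lo in(.015,.035,.053):
    q=(zr>lo)&(zr<.075)&(np.hypot(Wr[...,0]-.436,Wr[...,1]-.237)<(.03 if lo>.02 else .09))
    if q.sum()>4: print(lo,q.sum(),cv2.minAreaRect(Wr[q][:,:2].astype(np.float32)*1000),np.median(zr[q]))
# end faces: mark in plate frame check
E
```

```text
138
mark ((464.95172119140625, -192.38442993164062), (85.75444793701172, 71.24076080322266), 4.291351318359375)
plate ((554.3642578125, -122.70404052734375), (300.470703125, 281.251220703125), 4.532723903656006)
z plate 0.010518460571750876
0.015 3469 ((439.2752685546875, 209.41526794433594), (178.69110107421875, 123.58486938476562), 5.532336235046387) 0.016998379207031067
0.035 244 ((434.9898681640625, 236.39520263671875), (23.877119064331055, 12.007662773132324), 13.500126838684082) 0.04974867617700883
0.053 52 ((434.80841064453125, 236.53744506835938), (7.996009349822998, 8.403593063354492), 56.15393829345703) 0.057380252521385386
```

```bash
python3 - <<'E'
from h import *
c=cv2.imread("pics/lampw.png"); W=np.load("lampw.npy"); g=cv2.cvtColor(c,cv2.COLOR_BGR2GRAY)
bg=cv2.medianBlur(g,21).astype(int); d=((bg-g.astype(int))>18).astype(np.uint8); d[:143]=0;d[213:]=0;d[:,:197]=0;d[:,257:]=0
n,l,st,ce=cv2.connectedComponentsWithStats(d)
A=rot([0,0,4.53])[:2,:2]; o=np.array([554.4,-122.7])
for i in range(1,n):
    if st[i,4]<5: continue
    P=(W[l==i][:,:2]*1000-o)@A; print(st[i].tolist(),P.min(0).round(1),P.max(0).round(1), np.median(W[l==i][:,2]).round(4))
E
```

```text
[239, 148, 12, 11, 41] [-128.7  -39.8] [-115.4  -26.3] 0.0107
[201, 150, 11, 11, 45] [-128.1  -93.2] [-114.9  -78.3] 0.0107
[204, 196, 11, 11, 51] [-65.9 -93.9] [-51.7 -79.1] 0.0108
[241, 196, 12, 11, 48] [-65.6 -41.2] [-51.7 -26.5] 0.0106
```

The mark fits cleanly at plate (-90,-60), which is world (469.4,-189.6) with yaw 4.5°. The lamp is at (455.8,-71.3) with yaw 7.8°. I'll descend on the lamp head.

```bash
python3 - <<'E'
from h import *
go(.4558,-.0713,.067,187.8)
E
```

```text
pos [ 0.4613 -0.0705  0.2801] rot [-1.7998e+02 -6.0000e-02 -1.7547e+02] t 2.35 F [-0.8 -0.2  0.4] gap 0.0855 q6 -112.6
ROW [0.53, -0.03, 21.31] -0.057
```

Emit:
{"op": "send_rows", "data": {"increments": [[0.53,-0.03,5,-0.057,1],[0.53,-0.03,10,-0.057,1],[0.53,-0.03,14,-0.057,1],[0.53,-0.03,17,-0.057,1],[0.53,-0.03,19.5,-0.057,1],[0.53,-0.03,21.3,-0.057,1],[0.53,-0.03,21.3,-0.057,1],[0.53,-0.03,21.3,-0.057,1]]}}

```text
clock: 3.15
eef_pos: [0.456, -0.0704, 0.0676]
tool_rot: [-180.0, -0.1, -172.1]
wrist_force: [0.5, 0.9, 0.4]
finger_gap: 0.0856
```

Emit:
{"op": "send_rows", "data": {"increments": [[0,0,0,0,0.4],[0,0,0,0,0.4],[0,0,0,0,0.4],[0,0,0,0,0.3],[0,0,0,0,0.3],[0,0,0,0,0.3],[0,0,0,0,0.3],[0,0,0,0,0.3]]}}

```text
clock: 3.95
eef_pos: [0.4565, -0.0705, 0.0684]
tool_rot: [-180.0, 0.0, -172.1]
wrist_force: [0.7, -0.2, 7.6]
finger_gap: 0.0375
```

```bash
python3 - <<'E'
from h import *
go(.4694,-.1896,.067,184.5)
E
```

```text
pos [ 0.4565 -0.0705  0.0684] rot [-1.7996e+02  2.0000e-02 -1.7213e+02] t 3.95 F [ 0.7 -0.2  7.6] gap 0.0375 q6 -116.1
ROW [0.35, -11.97, 0.15] 0.059
```

Emit:
{"op": "send_rows", "data": {"increments": [[0.03,-1,0.1,0.005,0.3],[0.05,-2.2,0.1,0.01,0.3],[0.1,-3.5,0.1,0.015,0.3],[0.12,-5,0.1,0.025,0.3],[0.15,-6.5,0.1,0.032,0.3],[0.2,-8,0.1,0.04,0.3],[0.22,-9.3,0.1,0.046,0.3],[0.25,-10.5,0.1,0.052,0.3],[0.28,-11.4,0.1,0.057,0.3],[0.29,-11.95,0.1,0.059,0.3],[0.29,-11.95,0.1,0.059,0.3],[0.29,-11.95,0.1,0.059,0.3]]}}

```text
clock: 5.15
eef_pos: [0.4701, -0.1892, 0.0684]
tool_rot: [-180.0, 0.1, -175.6]
wrist_force: [-1.1, 1.3, 8.2]
finger_gap: 0.0372
```

```bash
python3 - <<'E'
from h import *
go(.470,-.1896,.068,184.5)
E
```

```text
pos [ 0.4701 -0.1892  0.0684] rot [-1.7998e+02  6.0000e-02 -1.7556e+02] t 5.15 F [-1.1  1.3  8.2] gap 0.0372 q6 -125.1
ROW [0.01, -0.04, 0.04] -0.001
```

Arrived; I'll release it, rise and check.

Emit:
{"op": "send_rows", "data": {"increments": [[0,0,0,0,1],[0,0,0,0,1],[0,0,0,0,1],[0,0,0,0,1],[0,0,0,0,1],[0,0,0,0,1]]}}

```text
clock: 5.75
eef_pos: [0.4701, -0.1892, 0.0683]
tool_rot: [-180.0, 0.1, -175.6]
wrist_force: [-0.3, -0.8, 0.3]
finger_gap: 0.0858
```

Emit:
{"op": "send_rows", "data": {"increments": [[0,0,-1,0,1],[0,0,-4,0,1],[0,0,-8,0,1],[0,0,-13,0,1],[0,0,-18,0,1],[0,0,-21.5,0,1],[0,0,-21.5,0,1],[0,0,-21.5,0,1]]}}

```text
clock: 6.55
eef_pos: [0.4698, -0.1891, 0.2843]
tool_rot: [-179.9, 0.1, -175.6]
wrist_force: [-0.7, -0.4, -0.8]
finger_gap: 0.0856
```

```bash
python3 - <<'E'
from h import *
s=telemetry.get_state(); c=capture("wrist"); save(c,"lamp2"); W=wcloud(c,s); go(.4353,.2364,.15,193.5); z=W[...,2]; im=c["img"]
m=(z>.018)&(z<.03)&(np.hypot(W[...,0]-.47,W[...,1]+.19)<.06); print("foot",cv2.minAreaRect(W[m][:,:2].astype(np.float32)*1000))
m=(z>.08)&(z<.1)&(np.hypot(W[...,0]-.47,W[...,1]+.19)<.06); print("lamp top",cv2.minAreaRect(W[m][:,:2].astype(np.float32)*1000))
A=rot([0,0,4.53])[:2,:2]
p=(im.min(2)>130)&(z>.006)&(z<.018)&(np.abs((W[...,:2]-[.5544,-.1227])@A)<[.16,.15]).all(-1)
print("plate",cv2.minAreaRect(W[p][:,:2].astype(np.float32)*1000))
# head / snout from both
for n,Wx in(("wrist",W),("top",np.load("top0.npy"))):
    L=(Wx[...,:2]*1000-[554.4,-122.7])@A; zz=Wx[...,2]
    q=(zz>.06)&(zz<.12)&(abs(L[...,1]+60)<32)&(L[...,0]>55)&(L[...,0]<140)
    for a,b in((60,80),(80,140)):
        k=q&(L[...,0]>a)&(L[...,0]<b)
        if k.sum()>5: print(n,a,k.sum(),L[k].min(0).round(1),L[k].max(0).round(1),np.nanmax(zz[k]).round(4))
E
```

```text
pos [ 0.4693 -0.1889  0.283 ] rot [ 1.7999e+02  2.0000e-02 -1.7556e+02] t 6.6 F [ 0.4 -0.1 -0.9] gap 0.0852 q6 -125.1
ROW [0.11, 42.66, 13.31] -0.158
foot ((470.0690612792969, -189.24815368652344), (69.15618896484375, 60.60404968261719), 4.6000752449035645)
lamp top ((466.4439392089844, -189.45196533203125), (85.22706604003906, 38.59619140625), 4.42806339263916)
plate ((554.3245239257812, -122.62966918945312), (300.6095886230469, 281.5498046875), 4.355520248413086)
wrist 60 453 [ 60.  -80.6] [ 79.9 -40.2] 0.0878
wrist 80 573 [ 80.  -82.5] [119.7 -38.5] 0.0893
top 60 96 [ 60.1 -79.1] [ 80.  -38.5] 0.0887
top 80 307 [ 80.1 -79.9] [139.9 -37.8] 0.094
```

View pics/lamp2.png

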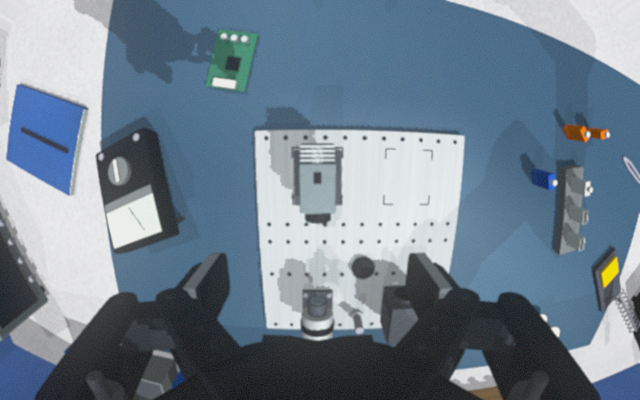

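The lamp is at (470.0,-189.3) with yaw 4.6°; the mark is at (469.4,-189.6) with yaw 4.5°, so it is square and released. Next I'll go over the stoppered cuvette with the jaws narrowed, and look.

Emit:
{"op": "send_rows", "data": {"increments": [[0.1,42.7,0,-0.158,0.4],[0.1,42.7,0,-0.158,0.4],[0.1,42.7,0,-0.158,0.4],[0.1,42.7,2,-0.158,0.4],[0.1,42.7,5,-0.158,0.4],[0.1,42.7,8,-0.158,0.4],[0.1,42.7,12,-0.158,0.4],[0.1,42.7,12,-0.158,0.4],[0.1,42.7,13.3,-0.158,0.4],[0.1,42.7,13.3,-0.158,0.4],[0.1,42.7,13.3,-0.158,0.4],[0.1,42.7,13.3,-0.158,0.4]]}}

```text
clock: 7.8
eef_pos: [0.4354, 0.2361, 0.1501]
tool_rot: [-180.0, -0.0, -166.5]
wrist_force: [-0.9, -0.3, -0.5]
finger_gap: 0.034
```

```bash
python3 - <<'E'
from h import *
s=telemetry.get_state(); c=capture("wrist"); save(c,"cuv"); W=wcloud(c,s); z=W[...,2]; go(.4350,.2364,.046,193.5)
for lo,hi,r in((.035,.054,.022),(.047,.053,.022),(.055,.075,.015)):
    q=(z>lo)&(z<hi)&(np.hypot(W[...,0]-.435,W[...,1]-.2365)<r)
    if q.sum()>4: print(lo,q.sum(),cv2.minAreaRect(W[q][:,:2].astype(np.float32)*1000),W[q].mean(0).round(4))
A=rot([0,0,13.5])[:2,:2]; L=(W[...,:2]-[.4818,.2477])@A
q=(z>.014)&(z<.025)&(abs(L[...,0])<.085)&(abs(L[...,1])<.035); print("rack",cv2.minAreaRect(W[q][:,:2].astype(np.float32)*1000))
E
```

```text
pos [0.436  0.2358 0.1508] rot [-1.7998e+02  6.0000e-02 -1.6655e+02] t 7.85 F [-0.6 -0.2  0.7] gap 0.0341 q6 -83.9
ROW [0.09, 0.08, 10.48] -0.001
0.035 438 ((434.8555603027344, 236.06222534179688), (22.79778480529785, 12.284708976745605), 13.271944999694824) [0.4326 0.2355 0.0484]
0.047 365 ((435.0235900878906, 236.09080505371094), (22.370346069335938, 12.047663688659668), 13.945075988769531) [0.4341 0.2358 0.0496]
0.055 118 ((434.8197021484375, 236.4754638671875), (8.613574981689453, 7.914790153503418), 13.795324325561523) [0.4347 0.2364 0.0575]
rack ((482.0391540527344, 247.78494262695312), (151.8736572265625, 46.96775817871094), 13.755955696105957)
```

View pics/cuv.png

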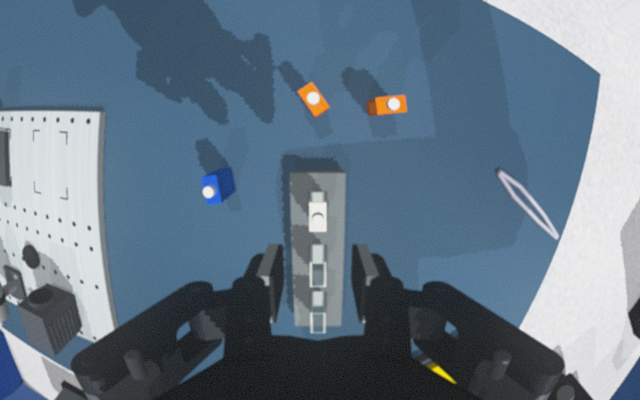

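The view shows the stoppered, closed-top cuvette at (317,215), the open ones at (317,272) and (317,320), and the blue look-alike at (215,187). The fit is (435.0,236.3) with yaw 13.7° and size 22.4 x 12.1 mm, which agrees with the rack geometry. Descending.

Emit:
{"op": "send_rows", "data": {"increments": [[0.06,0.06,4,-0.003,0.4],[0.06,0.06,6.5,-0.003,0.4],[0.06,0.06,8.5,-0.003,0.4],[0.06,0.06,9.7,-0.003,0.4],[0.06,0.06,10.4,-0.003,0.4],[0.06,0.06,10.4,-0.003,0.4],[0.06,0.06,10.4,-0.003,0.4]]}}

```text
clock: 8.55
eef_pos: [0.4361, 0.2363, 0.0477]
tool_rot: [-180.0, 0.2, -166.4]
wrist_force: [-0.2, -0.2, -0.4]
finger_gap: 0.0338
```

```bash
python3 - <<'E'
from h import *
P=[telemetry.get_state()["eef_pos"] for _ in range(3)]; print(np.array(P).round(4))
s=telemetry.get_state(); c=capture("wrist"); save(c,"cuv2"); W=wcloud(c,s); z=W[...,2]; go(.4350,.2363,.046,193.7)
cv2.imwrite("pics/cuv2c.png",cv2.resize(c["img"][140:340,200:440,::-1],(720,600)))
E
```

```text
[[0.4361 0.2363 0.0477]
 [0.4361 0.2363 0.0477]
 [0.4361 0.2363 0.0477]]
pos [0.4361 0.2364 0.0477] rot [-1.7999e+02  1.7000e-01 -1.6639e+02] t 8.6 F [0.2 0.  0.5] gap 0.0343 q6 -84.0
ROW [0.11, 0.02, 0.17] -0.002
```

View pics/cuv2c.png

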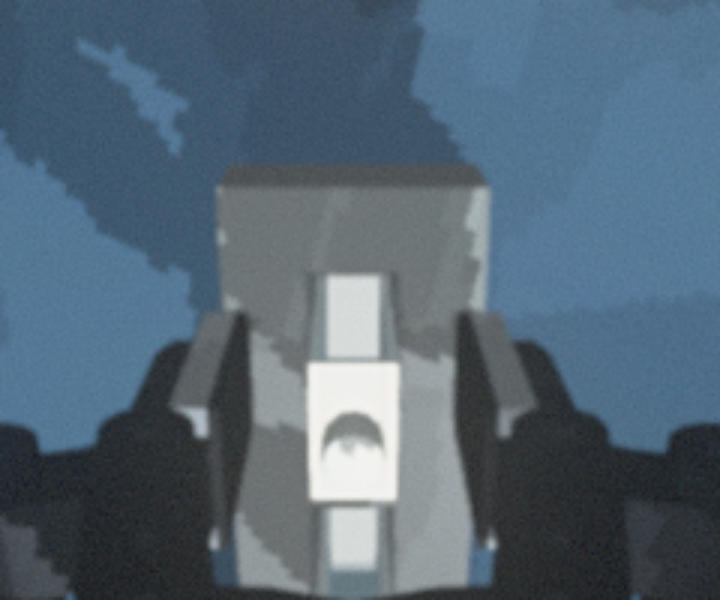

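The cuvette (307–399 in the crop, mid 353) is centred between the pads (248 and 457, mid 352). I'll correct x by 1 mm and close.

Emit:
{"op": "send_rows", "data": {"increments": [[0.11,0.02,0.1,0,0.4],[0.11,0.02,0.1,0,0.3],[0.11,0.02,0.1,0,0.22],[0.11,0.02,0.1,0,0.18],[0.11,0.02,0.1,0,0.1],[0.11,0.02,0.1,0,0.0],[0.11,0.02,0.1,0,0.0],[0.11,0.02,0.1,0,0.0],[0.11,0.02,0.1,0,0.0],[0.11,0.02,0.1,0,0.0]]}}

```text
clock: 9.6
eef_pos: [0.4351, 0.2364, 0.047]
tool_rot: [180.0, 0.2, -166.4]
wrist_force: [-0.4, 1.1, 6.1]
finger_gap: 0.0113
```

```bash
python3 - <<'E'
from h import *
go(.4350,.2363,.046,193.7)
E
```

```text
pos [0.4351 0.2364 0.047 ] rot [ 180.      0.2  -166.39] t 9.6 F [-0.4  1.1  6.1] gap 0.0113 q6 -83.9
ROW [0.02, -0.01, 0.1] -0.002
```

Emit:
{"op": "send_rows", "data": {"increments": [[0,0,-0.5,0,0],[0,0,-1.2,0,0],[0,0,-2,0,0],[0,0,-3,0,0],[0,0,-4.5,0,0],[0,0,-7,0,0],[0,0,-10,0,0],[0,0,-13,0,0],[0,0,-15,0,0],[0,0,-15,0,0]]}}

```text
clock: 10.6
eef_pos: [0.436, 0.2368, 0.2005]
tool_rot: [180.0, 0.6, -166.4]
wrist_force: [-0.7, -0.1, 0.0]
finger_gap: 0.0116
```

```bash
python3 - <<'E'
from h import *
go(.5641,-.1821,.20,184.45)
E
```

```text
pos [0.436  0.2368 0.2005] rot [ 179.96    0.59 -166.39] t 10.6 F [-0.7 -0.1  0. ] gap 0.0116 q6 -83.9
ROW [-2.59, -43.73, 0.05] 0.16
```

Emit:
{"op": "send_rows", "data": {"increments": [[-0.2,-3,0,0.01,0],[-0.5,-7,0,0.03,0],[-0.7,-11,0,0.04,0],[-1,-15,0,0.06,0],[-1.2,-19,0,0.08,0],[-1.4,-23,0,0.1,0],[-1.7,-27,0,0.11,0],[-1.9,-31,0,0.13,0],[-2.2,-35,0,0.14,0],[-2.4,-39,0,0.15,0],[-2.6,-42.5,0,0.16,0],[-2.6,-43.7,0,0.16,0]]}}

```text
clock: 11.8
eef_pos: [0.5641, -0.1849, 0.1992]
tool_rot: [179.9, 0.5, -175.7]
wrist_force: [-0.1, -0.2, -0.3]
finger_gap: 0.0111
```

```bash
python3 - <<'E'
from h import *
s=telemetry.get_state(); c=capture("wrist"); save(c,"air"); W=wcloud(c,s); z=W[...,2]; go(.5641,-.1821,.0855,184.45)
p=s["eef_pos"]; q=(np.hypot(*(W[...,:2]-p[:2]).transpose(2,0,1))<.025)&(z>p[2]-.05)&(z<p[2]+.02)
L=(W-p)@rot(s["tool_rot"]); print(q.sum())
for zz in(-.02,-.015,-.01,-.005,0,.005,.01):
    k=q&(L[...,2]>zz)&(L[...,2]<zz+.005); 
    if k.sum()>3: print(zz,k.sum(),L[k].min(0).round(4),L[k].max(0).round(4))
cv2.imwrite("pics/airc.png",cv2.resize(c["img"][140:340,200:440,::-1],(720,600)))
E
```

```text
pos [ 0.5641 -0.185   0.1992] rot [ 179.88    0.51 -175.73] t 11.85 F [-0.4 -0.6 -0.8] gap 0.0114 q6 -120.1
ROW [0.08, 0.27, 11.37] -0.003
4604
-0.02 333 [-0.0059 -0.0238 -0.02  ] [ 0.0149  0.0239 -0.015 ]
-0.015 873 [-0.0104 -0.0122 -0.015 ] [ 0.0123  0.0157 -0.01  ]
-0.01 489 [-0.0108 -0.0188 -0.01  ] [ 0.0123  0.0191 -0.005 ]
-0.005 1171 [-0.012  -0.0192 -0.005 ] [ 0.0126  0.0192 -0.    ]
0 402 [ 0.0065 -0.0191  0.    ] [0.0123 0.0196 0.005 ]
0.005 367 [ 0.0066 -0.0192  0.005 ] [0.0121 0.0197 0.01  ]
0.01 357 [ 0.0068 -0.0192  0.01  ] [0.0123 0.0196 0.0149]
```

View pics/airc.png

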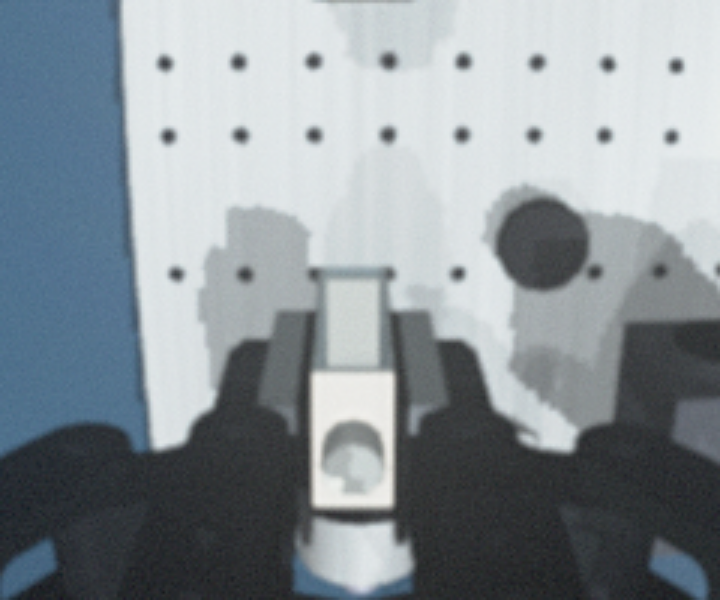

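The cuvette is held upright between the pads, at 312–395 (mid 353) in the crop, and its top is about 4 mm above the TCP, as expected. I'll lower it into the beam.

Emit:
{"op": "send_rows", "data": {"increments": [[0.08,0.27,2,-0.003,0],[0.08,0.27,4,-0.003,0],[0.08,0.27,6,-0.003,0],[0.08,0.27,8,-0.003,0],[0.08,0.27,9.5,-0.003,0],[0.08,0.27,10.7,-0.003,0],[0.08,0.27,11.3,-0.003,0],[0.08,0.27,11.3,-0.003,0],[0.08,0.27,11.3,-0.003,0],[0.08,0.27,11.3,-0.003,0]]}}

```text
clock: 12.85
eef_pos: [0.5646, -0.1822, 0.0871]
tool_rot: [179.9, 0.6, -175.6]
wrist_force: [-0.6, -1.0, -0.5]
finger_gap: 0.0115
```

```bash
python3 - <<'E'
from h import *
s=telemetry.get_state(); c=capture("wrist"); W=wcloud(c,s); z=W[...,2]; go(.5641,-.1821,.0855,184.45); im=c["img"]
m=(z>.018)&(z<.03)&(np.hypot(W[...,0]-.47,W[...,1]+.19)<.06); print("foot",cv2.minAreaRect(W[m][:,:2].astype(np.float32)*1000))
q=(np.hypot(W[...,0]-.564,W[...,1]+.182)<.016)&(z>.04)&(z<.105)&(im.min(2)>170); print("cuv",q.sum(),cv2.minAreaRect(W[q][:,:2].astype(np.float32)*1000),np.percentile(z[q],[5,50,95]))
save(c,"fin"); d=capture("side"); save(d,"sidef")
o=np.hstack([cv2.resize(c["img"][110:350,170:470,::-1],(400,320)),cv2.resize(d["img"][130:240,250:390,::-1],(400,320))]); cv2.imwrite("pics/final.png",o)
t=capture("top"); T=cloud(t); zt=T[...,2]
A=rot([0,0,4.45])[:2,:2]
for n,a in(("lamp",(470,-189)),):
    k=(zt>.075)&(np.hypot(T[...,0]*1000-a[0],T[...,1]*1000-a[1])<50); print(n,k.sum(),cv2.minAreaRect(T[k][:,:2].astype(np.float32)*1000) if k.sum()>5 else '')
E
```

```text
pos [ 0.5645 -0.1823  0.0871] rot [ 179.92    0.58 -175.56] t 12.9 F [-0.7 -0.3 -0.7] gap 0.0117 q6 -120.2
ROW [0.04, 0.02, 0.16] -0.0
foot ((469.66387939453125, -189.20172119140625), (69.33349609375, 60.59024429321289), 4.615199565887451)
cuv 1466 ((564.6276245117188, -182.3682403564453), (23.657320022583008, 11.858943939208984), 5.545457363128662) [0.05790704 0.08930191 0.09789593]
lamp 1054 ((476.5622253417969, -175.4935302734375), (62.17656707763672, 99.29374694824219), 63.1260986328125)
```

View pics/final.png

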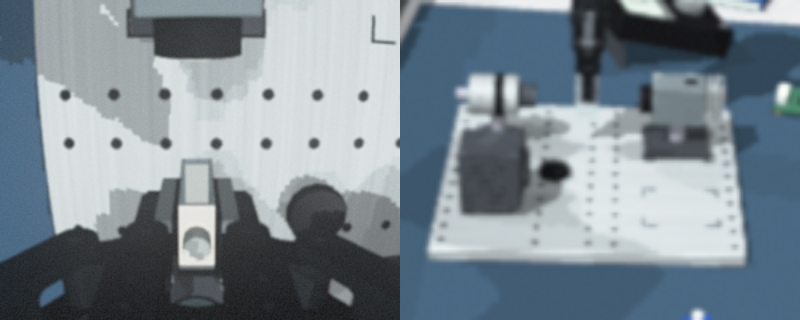

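The lamp's lens is in line with the cuvette and snout, and nothing touches. The cuvette is at (564.6,-182.4) mm, against a path middle of (564.1,-182.1), and its top is at 89 mm, so its middle is about 67 mm up. Handing in.

```bash
python3 -c "
from plant import bot; print(bot.hand_in())"
```

```text
the job is handed in; nothing more can be done
None
```

I slid the lamp along the plate onto the photocell's mark and let go. I then lifted the stoppered cuvette out by its frosted faces, held it in the beam midway between lamp and photocell, and handed in at about 13 s. The hand-in reports no verdict, so the checks below are my own measurements.

- **Lamp:** its foot was fitted at (469.7, -189.2) mm with yaw 4.6°. The mark is at (469.4, -189.6) mm with yaw 4.5°.
- **Cuvette:** it was fitted at (564.6, -182.4) mm with its middle about 67–68 mm up. The path middle is (564.1, -182.1, 67) mm. The tool tilt was 0.6° and the yaw was within about 1° of square.
- **Grip:** the finger opening held steady at 11–12 mm, and the wrist force stayed under about 1 N at the end.

**Checks that disagreed:**
- My first plate fit from the top camera was 2–3 mm off the wrist camera's. I used the wrist fit because its sizes and the engraved marks matched.
- A last top-camera fit of the lamp was useless because the arm was in the region; I set it aside in favour of the wrist fit.
- The grip opening read about 1 mm under the cuvette's true 12.5 mm. The lamp's reading was about 0.5 mm low in the same way, so I took it as reading bias.

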